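# Set the paint doser to the flag from the zero side and snap its cover shut

## Robot

A 6-joint arm with a two-finger parallel gripper is mounted at the origin on the work surface. World frame = base frame: x ahead of the robot, y to its left, z up, the work surface at z = 0. Lengths are in m, angles in rad, forces in N, time in s.
With the tool pointing down it reaches from about 0.35 to 0.85 m from the base axis. Payload 8.1 kg.
Tool frame: the origin (TCP) lies midway between the tips of the shut fingers; the grasp point (between the pads) lies 19 mm behind it; z points along the fingers, y is the line along which they close (so a half turn about z gives the same grasp; the last joint's range is limited). The gripper opens to 93 mm and grips with 3 to 60 N. Pads are 15 mm wide; open, the fingers measure 128 mm over their backs; the gripper's body (75 mm by 188 mm) begins 65 mm behind the grasp point.
Start: joints at [-1.232, 0.13, 1.488, -0, 1.523, -0.085], TCP at [0.247, -0.547, 0.219] pointing down, gripper open.
Joint ranges: [-2.96, 2.96], [-0.89, 2.26], [0.02, 2.5], [-1.34, 4.48], [0, 2.73], [-2.66, 2.66]. Speed limits (rad/s): [2.39, 2.39, 2.79, 3.14, 3.14, 3.14].

## Interface

Orientations are given as a rotation vector (axis times angle).
In Python, from plant import read_state, read_camera, camera_model, close_job gives the robot as it stands. The module is installed in compiled form; this text tells all that it offers.
- The arm moves only by the tool carry_out, never from a script. Its argument "moves" is a list of rows, each an object of numbers: "jaw": the finger opening in m, from 0 to 0.093; "dx", "dy", "dz": the shift along the tool's x, y, z in m; "yaw": the turn about the tool's z in rad. In form: [{"jaw": .., "dx": .., "dy": .., "dz": .., "yaw": ..}, ...]. A call has 1 to 8 rows; each row shifts and turns the commanded pose from where the row before left it, along the tool's axes as they then stand; what a row does not reach is not made up. A row lasts 1/8 s, in which the tool goes at most 62.5 mm and 10.7 degrees, less where a joint would pass 70% of its speed; a pose out of reach is approached as far as the arm can. A call is refused whole if a number of a shift passes 0.0625 or a number of a turn 0.188, either way. A call with a gripper value outside its range is refused whole. The fingers move at their own pace and stop on an object; "grip_force" is the grip in N (left out, the last holds). Time passes only in rows, so rows that do not move let the fingers close. It gives the time, the measured TCP pose, the force, the opening and the grip force at its end, in the units of the state.
- read_state(): the state, without advancing time (a new reading comes with each control period).
- read_camera(name): name is "scene" or "top" or "wrist"; returns the picture (480x640x3 uint8, red, green, blue); there is no depth.
- camera_model(name): a dict with "camera_matrix" (3x3 intrinsics, pixels), "k1" (the pictures are not rectified: a ray, as slopes to the right and down, at radius r is drawn at 1 + k1 r^2 times it, then the intrinsics apply), "view" (4x4, takes a point from world to camera coordinates). Camera axes: x right, y up, looking along -z (the intrinsics and any distortion apply to the point x, -y, -z); pixel columns grow to the right and rows downward; lengths in m; the calibration is good to about 2 mm. A picture is of the moment at which its call begins: read the wrist's pose just before it. camera_model takes no time and is no camera call; for the wrist camera it gives the pose at the moment of the call.
- close_job(): hands the job in; it is judged then, once.
The state is a dict: "t": time; "q": joint angles; "dq": joint speeds; "joint_torque": joint torques, N m; "tool_pos": TCP position; "orientation": TCP orientation; "force": force on the tool from outside, world axes, zero at the start; "wrist_torque": the same for the moment, N m; "opening": finger opening in m; "gripper_force": force on a finger pad.
Only numpy, scipy, OpenCV 4.12 (cv2) and the standard library are available. Lean on these libraries where they do the work, as an engineer would, in place of code of your own. Each camera call takes 0.05 s, during which the arm holds its last target. There are 200 camera calls.

## Task

Set the paint doser's stroke pointer level with the red flag. The handle has play, so first bring the pointer back at least 15 mm to the black-block (zero) side of the flag, then come up to the flag from that side, ending with a push of the handle towards the green block so that its play stays taken up on that side. Then press the yellow pad of the clear cover down until the far edge clicks under its spring catch; let go of everything, and do not disturb the tin, bottle or cup.

Things in the scene. Friction and masses are not known exactly. Their poses are not given: they have to be found in the camera images.
- doser: Grey bench paint doser, fixed: block 215 x 300 mm, 50 mm high (x -100 to +115, y -150 to +150 mm). Origin on the table. Axes: x from the handle's slot to the cover and catch (away from the robot), y along the slide from the black zero block to the green block, z up. The slot lies along y at x = -60 mm. Past the green block a barrel, under 50 mm high, reaches to y = 248 mm.
- zero_end (a point): Top of the black end block that marks the zero end of the slot, 68 mm above the table, at doser x = -60, y = -138 mm. Block 50 x 20 mm.
- full_end (a point): Top of the green end block at the other end of the slot, 68 mm above the table, at doser x = -60, y = +138 mm. Block 50 x 20 mm.
- handle_grip (a point): Middle of the setting handle's black grip (orange band near its top), 100 mm above the table. The grip is 22 mm along the slide (doser y), 36 mm along doser x, 72 to 122 mm above the table. It slides along doser y only; pinch it from above, fingers closing along the slide, their ends above 72 mm (steel lugs below). Released, it stays where it is.
- pointer_tip (a point): Orange tip of the black pointer arm on the handle's carriage, over a white scale, 58 mm above the table, at doser x = +60 mm; doser's axes. Travels to 85 mm either side of the middle. The handle has 16 mm of play: it moves freely (about 1 N) from 8 mm on the black side of the pointer to 8 mm on its green side (along doser y), and only at the ends drags the pointer along (about 6 N).
- flag_mark (a point): Near tip of the fixed red flag (blade 22 x 4 mm, 14 mm high) beyond the scale, 58 mm above the table, at doser x = +64 mm; doser's axes. The pointer is set when its tip is at the same doser y within 4 mm. The pointer starts on the green side of it.
- cover (a joint): Angle of the clear hinged scale cover (98 mm from hinge to far edge, 200 mm wide, 5 mm thick), rad: 0 shut, grows as the far edge rises. Starts half open and stays at any angle (stiff hinge, 1 to 3 N). Let down it stops on the spring catch at about 0.13; pressing the far edge with about 8 N snaps it past the catch to 0, where it stays. Shut means below 0.03.
- cover_hinge (a point): Middle of the cover's hinge line, which runs along doser y at doser x = -5 mm, 82 mm above the table, between steel posts 88 mm high at y = -106 and +106 mm.
- cover_pad (a point): Centre of the top of the yellow press pad (22 mm along doser x, 60 mm along doser y) on the cover near its far edge, 82 mm from the hinge line. With the cover shut it lies at doser x = +77, y = 0 mm, 86 mm above the table.
- catch_top (a point): Top of the blue catch tower (12 x 50 mm) beyond the cover's far edge, at doser x = +108, y = 0 mm, 86 mm above the table; its brass spring nose faces the cover and is 10 mm nearer to it.
- tin: Bystander: round paint tin, 90 mm across, 115 mm high, origin at the centre of its underside, standing on the table.
- tint: Bystander: white tint bottle with blue cap, 64 mm across, 150 mm high, origin at the centre of its underside, standing on the table.
- cup: Bystander: empty blue mixing cup, 84 mm across the rim, 100 mm high, origin at the centre of its underside, standing on the table.

How it is judged:
On the way, in this order (a step that is already met when the one before it is completed fails the run):
1. the pointer is brought back at least 15 mm to the black-block side of the flag (y of pointer_tip in the frame of flag_mark below -0.015 m), for 0.1 s.
2. the pointer is level with the flag within 4 mm, with the handle's play taken up towards the green block (handle more than 4 mm on the green side of the pointer) (y of pointer_tip in the frame of flag_mark between -0.004 and 0.004 m and y of handle_grip in the frame of pointer_tip above 0.004 m), for 0.3 s.
3. the cover is pressed past its catch (value of joint cover below 0.03 rad), for 0.2 s.
At the end, for the whole second after the job is handed in: The pointer is level with the flag within 4 mm along the slide, the handle is more than 4 mm on the green-block side of the pointer (play taken up), and the cover is shut past its catch (below 0.03 rad) (all of step 2 and value of joint cover below 0.03 rad); the robot touches nothing.
It fails at once if the tin is pushed more than 30 mm or tipped (distance of tin from where it was at the start of the episode above 0.03 m or angle between tin's own z axis and vertical above 0.35 rad).
It fails at once if the tint bottle is pushed more than 30 mm or tipped (distance of tint from where it was at the start of the episode above 0.03 m or angle between tint's own z axis and vertical above 0.35 rad).
It fails at once if the cup is pushed more than 30 mm or tipped (distance of cup from where it was at the start of the episode above 0.03 m or angle between cup's own z axis and vertical above 0.35 rad).
It also fails if it takes over 64 s, if anything falls off the work surface, if the arm or the gripper's body presses on something with over 40 N, if the wrist force passes 120 N, or if a joint passes its speed limit or range.

## Working session

There is one attempt and no reset: what is moved stays moved. The work goes in short steps, Python scripts to look and compute and a tool call to move; the robot and the scene stay as the last step left them, time stands still between calls to the robot, and variables do not carry over. Pictures are saved under pics/ and viewed, at most 10 in all, crops included, and the job is handed in when it is done.

Besides the shell and the picture viewer there is one more tool, called as name(argument=value, ...) on one line, values as JSON. carry_out: Moves the arm, as the interface text tells. Its arguments: {"type":"object","properties":{"moves":{"type":"array","items":{"type":"object","properties":{"jaw":{"type":"number"},"dx":{"type":"number"},"dy":{"type":"number"},"dz":{"type":"number"},"yaw":{"type":"number"}}}},"grip_force":{"type":"number"}},"required":["moves"]}

```bash
mkdir -p pics; python3 - <<'E'
from plant import *
import cv2
s=read_state();print(s['t'],s['tool_pos'],s['orientation'],s['opening'])
for n in("scene","top"):
    cv2.imwrite(f'pics/{n}0.png',read_camera(n)[:,:,::-1]);m=camera_model(n);print(n,m)
E
```

```text
0.0 [ 0.24655085 -0.54638019  0.21758485] [-3.06952185e+00 -6.60329659e-01  3.86234417e-04] 0.0924663963657771
scene {'camera_matrix': array([[544.38618743,   0.        , 311.27900219],
       [  0.        , 544.38618743, 246.69563041],
       [  0.        ,   0.        ,   1.        ]]), 'k1': -0.09035788363216304, 'view': array([[ 0.60040356,  0.79954297,  0.01570353, -0.37342039],
       [-0.68204928,  0.50172373,  0.53205458,  0.34906922],
       [ 0.41752166, -0.33015805,  0.84656442, -1.28189762],
       [ 0.        ,  0.        ,  0.        ,  1.        ]])}
top {'camera_matrix': array([[607.16712244,   0.        , 318.74496396],
       [  0.        , 607.16712244, 237.87692574],
       [  0.        ,   0.        ,   1.        ]]), 'k1': -0.13720851717172367, 'view': array([[-0.01317747, -0.99986414, -0.00990225,  0.04396231],
       [ 0.98752738, -0.01456749,  0.156772  , -0.57117462],
       [-0.15689495, -0.00771289,  0.98758518, -1.02947011],
       [ 0.        ,  0.        ,  0.        ,  1.        ]])}
```

View pics/scene0.png

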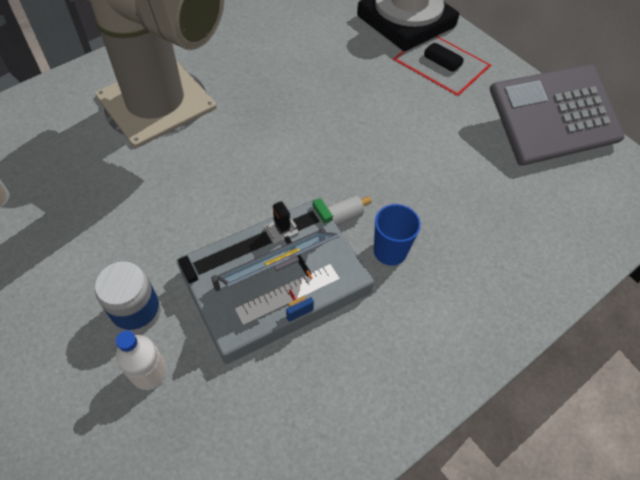

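View pics/top0.png

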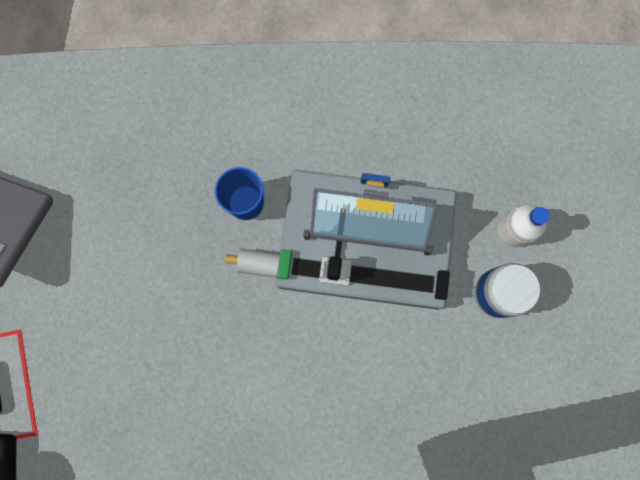

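The doser shows in top at about (367,240), with the green block at (286,264), black block (442,284) and handle (335,268). The cup is at (240,193), tin (512,290) and bottle (525,225). I'll enlarge both views.

```bash
python3 - <<'E'
import cv2
a=cv2.imread('pics/top0.png')[160:315,265:465];cv2.imwrite('pics/topc.png',cv2.resize(a,None,fx=3.8,fy=3.8,interpolation=cv2.INTER_CUBIC))
a=cv2.imread('pics/scene0.png')[190:360,170:385];cv2.imwrite('pics/scenec.png',cv2.resize(a,None,fx=3.5,fy=3.5,interpolation=cv2.INTER_CUBIC))
E
```

```text
(no output)
```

View pics/topc.png

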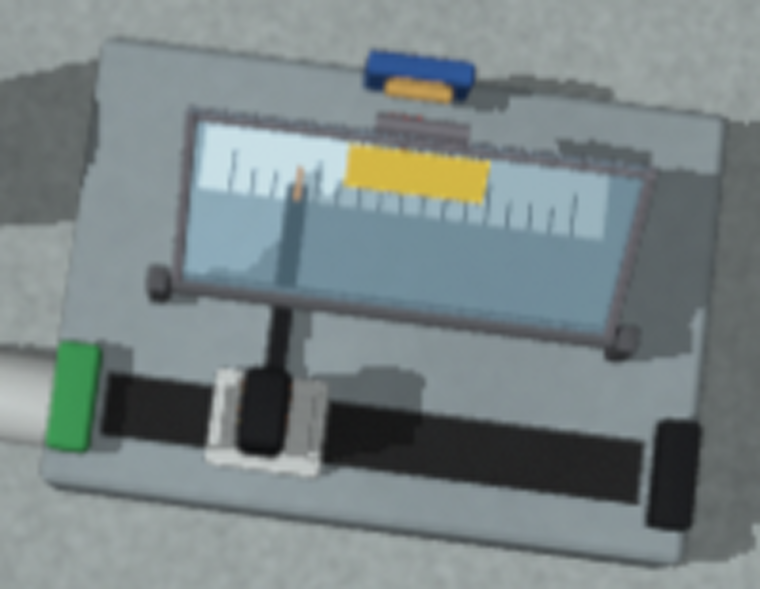

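View pics/scenec.png

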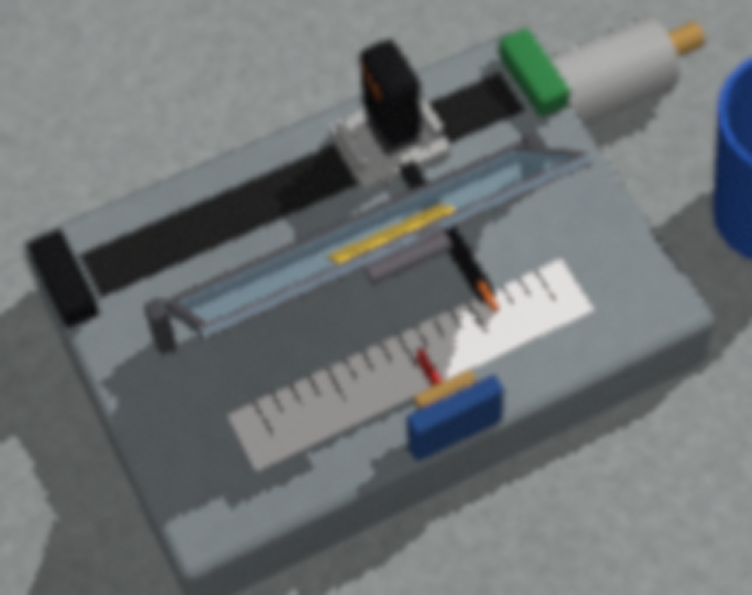

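Top crop: green (78,395), black (675,475), catch (420,72) and the block corners. Scene crop: flag's near tip about (421,352), pointer tip (490,303), handle top (388,55), black (55,275), green (530,60).

```bash
cat > h.py <<'E'
import numpy as np
from plant import *
from scipy.optimize import least_squares
def proj(n,P,m=None):
    m=m or camera_model(n); P=np.atleast_2d(P); c=P@m['view'][:3,:3].T+m['view'][:3,3]
    s=np.c_[c[:,0]/-c[:,2],-c[:,1]/-c[:,2]]; s=s*(1+m['k1']*(s**2).sum(1,keepdims=True))
    K=m['camera_matrix']; return s*[K[0,0],K[1,1]]+K[:2,2]
def d2w(p,D):
    x,y,a=p; D=np.atleast_2d(np.array(D,float))/1000; c,s=np.cos(a),np.sin(a)
    return np.c_[x+c*D[:,0]-s*D[:,1],y+s*D[:,0]+c*D[:,1],D[:,2]]
def crop(n,uv):
    uv=np.array(uv,float); return (uv+.5)/3.8-.5+[265,160] if n=='top' else (uv+.5)/3.5-.5+[170,190]
def ydet(n,p,uv,x,z,m=None):  # doser y (mm) of pixel on line x,z
    return least_squares(lambda y:(proj(n,d2w(p,[x,y[0],z]),m)[0]-uv),[0.]) 
E
python3 - <<'E'
from h import *
O={'top':[((115,150,50),(105,40)),((115,-150,50),(722,118)),((-100,150,50),(43,485)),((-100,-150,50),(685,563)),
 ((-60,-138,68),(677,473)),((-60,138,68),(77,394)),((108,0,86),(420,70)),((-5,106,88),(158,277)),((-5,-106,88),(622,335))],
'scene':[((-60,-138,68),(55,272)),((-60,138,68),(530,57)),((108,0,86),(456,408)),((115,150,50),(712,322)),((115,-150,50),(187,572))]}
def res(p): return np.concatenate([(proj(n,d2w(p,[o[0] for o in L]))-crop(n,[o[1] for o in L])) for n,L in O.items()])
r=least_squares(lambda p:res(p).ravel(),[.6,0,0],loss='soft_l1');p=r.x;print(p,res(p).round(1).tolist())
np.save('p.npy',p)
for nm,uv,x,z in[('flag',(421,352),64,58),('ptr',(490,305),60,58),('handtop',(384,50),-60,122)]:
    f=ydet('scene',p,crop('scene',[uv])[0],x,z);print(nm,f.x,f.fun)
for nm,uv,x,z in[('ptr',(298,170),60,58),('handtop',(267,385),-60,122)]:
    f=ydet('top',p,crop('top',[uv])[0],x,z);print(nm,f.x,f.fun)
# bystanders rough (tops)
for nm,uv,z in[('cup',(240,187),.1),('tin',(515,290),.115),('tint',(539,216),.15)]:
    print(nm,least_squares(lambda q:proj('top',[[q[0],q[1],z]])[0]-uv,[.6,0]).x)
for c,(x,y,z) in{'cover angle':(0,0,0)}.items():
    g=lambda a:[-5+82*np.cos(a[0])-4*np.sin(a[0]),a[1],82+82*np.sin(a[0])+4*np.cos(a[0])]
    f=least_squares(lambda a:proj('scene',d2w(p,g(a)))[0]-crop('scene',[(393,235)])[0],[.8,0]);print(f.x,g(f.x),f.fun)
print('hand world',d2w(p,[-60,0,100]))
E
```

```text
[ 0.56366959 -0.04867147 -0.13908454] [[-1.1, -1.8], [2.2, -2.0], [-1.2, -0.3], [0.8, 0.4], [0.4, -0.4], [-0.9, 0.7], [0.1, -1.1], [-0.1, 0.6], [1.6, 0.6], [0.7, -1.3], [0.1, 0.6], [-0.8, -2.9], [1.6, -2.3], [-1.7, 2.0]]
flag [4.49940717] [-0.39226164 -0.82202077]
ptr [47.51622836] [0.29042838 0.60956073]
handtop [52.94778769] [1.22463348 2.84679273]
ptr [49.52892422] [ 0.06854031 -0.56081827]
handtop [51.73372644] [-0.72950251  5.86421203]
cup [0.65307429 0.16899651]
tin [ 0.46868846 -0.28762694]
tint [ 0.58589603 -0.32423786]
[0.84123814 1.43348261] [np.float64(46.674432233555336), np.float64(1.4334826132719323), np.float64(145.79461617832413)] [-1.90709670e-10  1.84854798e-10]
hand world [[ 0.50424899 -0.04035327  0.1       ]]
```

```bash
cat >> h.py <<'E'
from scipy.spatial.transform import Rotation as R
def goto(T,p):  # T world target; prints shift in tool axes, and yaw error to have tool y along doser +-y
    s=read_state(); M=R.from_rotvec(s['orientation']).as_matrix()
    T=np.array(T); d=M.T@(T-s['tool_pos'])
    ydir=np.array([-np.sin(p[2]),np.cos(p[2]),0]); v=M.T@ydir
    a=np.arctan2(-v[0],v[1]); b=(a+np.pi)%(2*np.pi)-np.pi; alt=a-np.sign(a)*np.pi
    print('t',s['t'],'tcp',s['tool_pos'].round(4),'shift',d.round(4),'yaw',a.round(4),alt.round(4),'q6',s['q'][5],'F',s['force'].round(1),'open',s['opening'])
    for y in(a,alt): print(' after yaw',y.round(3),(R.from_euler('z',y).as_matrix().T@d).round(4))
    print('tool z',M[:,2].round(3))
E
python3 -c "
from h import *
p=np.load('p.npy');goto(d2w(p,[-60,52,180])[0],p)"
```

```text
t 0.1 tcp [ 0.2466 -0.5464  0.2177] shift [ 0.4707 -0.3993  0.0384] yaw -2.5787 0.5629 q6 -0.0853691429472397 F [ 0.2  0.1 -0.3] open 0.09301765852515764
 after yaw -2.579 [-0.185   0.5889  0.0384]
 after yaw 0.563 [ 0.185  -0.5889  0.0384]
tool z [-0.001  0.002 -1.   ]
```

carry_out(moves=[{"yaw": 0.1876},{"yaw": 0.1876},{"yaw": 0.1876},{"dx": 0.017,"dy": -0.0536},{"dx": 0.017,"dy": -0.0536},{"dx": 0.017,"dy": -0.0536},{"dx": 0.017,"dy": -0.0536},{"dx": 0.017,"dy": -0.0536}])

```text
invalid input at $.moves[0]: expected keys jaw, dx, dy, dz, yaw
```

carry_out(moves=[{"dx": 0.0167,"dy": -0.0535},{"dx": 0.0167,"dy": -0.0535},{"dx": 0.0167,"dy": -0.0535},{"dx": 0.0167,"dy": -0.0535},{"dx": 0.0167,"dy": -0.0535},{"dx": 0.0167,"dy": -0.0535},{},{}])

```text
invalid input at $.moves[0]: expected keys jaw, dx, dy, dz, yaw
```

```bash
python3 -c "
from h import *
import cv2,pickle
p=np.load('p.npy');goto(d2w(p,[-60,52,78])[0],p)
pickle.dump(camera_model('wrist'),open('w1.pkl','wb'))
cv2.imwrite('pics/w1.png',read_camera('wrist')[:,:,::-1])"
```

```text
t 0.1 tcp [ 0.2466 -0.5464  0.2177] shift [ 0.4707 -0.3991  0.1404] yaw -2.5787 0.5629 q6 -0.0853691429472397 F [ 0.2  0.1 -0.3] open 0.09301765852515764
 after yaw -2.579 [-0.1851  0.5887  0.1404]
 after yaw 0.563 [ 0.1851 -0.5887  0.1404]
tool z [-0.001  0.002 -1.   ]
```

View pics/w1.png

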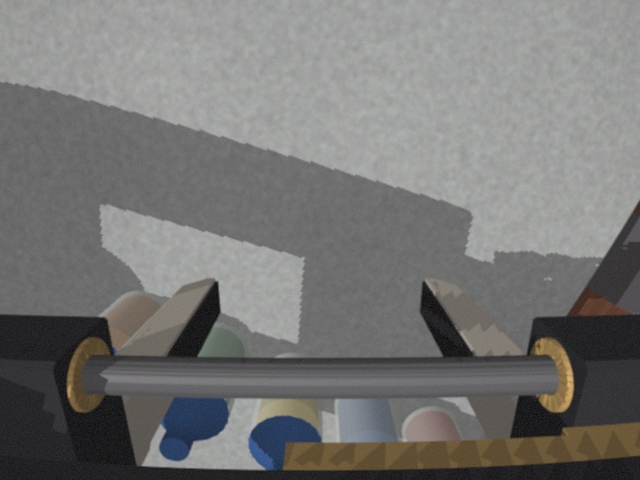

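The wrist view shows the open fingers and a row of five small bottles near (180–430, 400). The moves were refused because every key is needed, so the arm hasn't moved. I'll check where those bottles are.

```bash
python3 -c "
from h import *
import pickle
m=pickle.load(open('w1.pkl','rb'))
for z in(0,.1,.18):
  for uv in((190,415),(430,420),(320,240)): print(z,uv,least_squares(lambda q:proj('wrist',[[q[0],q[1],z]],m)[0]-uv,[.3,-.5]).x.round(3))
print((-m['view'][:3,:3].T@m['view'][:3,3]).round(3),proj('wrist',[read_state()['tool_pos']],m))"
```

```text
0 (190, 415) [-0.05  -0.509]
0 (430, 420) [ 0.062 -0.774]
0 (320, 240) [ 0.213 -0.561]
0.1 (190, 415) [ 0.045 -0.51 ]
0.1 (430, 420) [ 0.128 -0.706]
0.1 (320, 240) [ 0.24  -0.549]
0.18 (190, 415) [ 0.121 -0.511]
0.18 (430, 420) [ 0.181 -0.652]
0.18 (320, 240) [ 0.261 -0.539]
[ 0.315 -0.514  0.384] [[321.90655772 297.24652076]]
```

carry_out(moves=[{"jaw": 0.093,"dx": 0,"dy": 0,"dz": 0,"yaw": 0.1876},{"jaw": 0.093,"dx": 0,"dy": 0,"dz": 0,"yaw": 0.1876},{"jaw": 0.093,"dx": 0,"dy": 0,"dz": 0,"yaw": 0.1876},{"jaw": 0.093,"dx": 0.017,"dy": -0.0536,"dz": 0,"yaw": 0},{"jaw": 0.093,"dx": 0.017,"dy": -0.0536,"dz": 0,"yaw": 0},{"jaw": 0.093,"dx": 0.017,"dy": -0.0536,"dz": 0,"yaw": 0},{"jaw": 0.093,"dx": 0.017,"dy": -0.0536,"dz": 0,"yaw": 0},{"jaw": 0.093,"dx": 0.017,"dy": -0.0536,"dz": 0,"yaw": 0}])

```text
t: 1.15
tool_pos: [0.3683, -0.2915, 0.2184]
orientation: [-3.134, 0.218, -0.0]
force: [0.9, -0.0, 0.7]
opening: 0.0931
gripper_force: 0.0
```

carry_out(moves=[{"jaw": 0.093,"dx": 0.0167,"dy": -0.0535,"dz": 0,"yaw": 0},{"jaw": 0.093,"dx": 0.0167,"dy": -0.0535,"dz": 0,"yaw": 0},{"jaw": 0.093,"dx": 0.0167,"dy": -0.0535,"dz": 0,"yaw": 0},{"jaw": 0.093,"dx": 0.0167,"dy": -0.0535,"dz": 0,"yaw": 0},{"jaw": 0.093,"dx": 0.0167,"dy": -0.0535,"dz": 0,"yaw": 0},{"jaw": 0.093,"dx": 0.0165,"dy": -0.0535,"dz": 0,"yaw": 0},{"jaw": 0.093,"dx": 0,"dy": 0,"dz": 0,"yaw": 0},{"jaw": 0.093,"dx": 0,"dy": 0,"dz": 0,"yaw": 0}])

```text
t: 2.15
tool_pos: [0.5111, 0.0108, 0.2182]
orientation: [3.134, -0.216, -0.002]
force: [-0.4, -0.2, 0.1]
opening: 0.0928
gripper_force: 0.0
```

```bash
python3 -c "
from h import *
import cv2,pickle
p=np.load('p.npy');goto(d2w(p,[-60,52,78])[0],p)
m=camera_model('wrist');pickle.dump(m,open('w2.pkl','wb'))
im=read_camera('wrist')[:,:,::-1].copy()
cv2.imwrite('pics/w2.png',im)
for P in((-60,52,122),(60,48,58),(64,4.5,58),(-60,138,68),(-60,-138,68)):print(P,proj('wrist',d2w(p,P),m).round())"
```

```text
t 2.15 tcp [0.5111 0.0108 0.2182] shift [ 0.0005 -0.0005  0.1402] yaw -3.1402 0.0014 q6 1.6296449370894386 F [-0.4 -0.2  0.1] open 0.09280837941994322
 after yaw -3.14 [-0.0005  0.0005  0.1402]
 after yaw 0.001 [ 0.0005 -0.0005  0.1402]
tool z [-0.001 -0.    -1.   ]
(-60, 52, 122) [[320. 237.]]
(60, 48, 58) [[326.  66.]]
(64, 4.5, 58) [[382.  61.]]
(-60, 138, 68) [[216. 219.]]
(-60, -138, 68) [[544. 220.]]
```

View pics/w2.png

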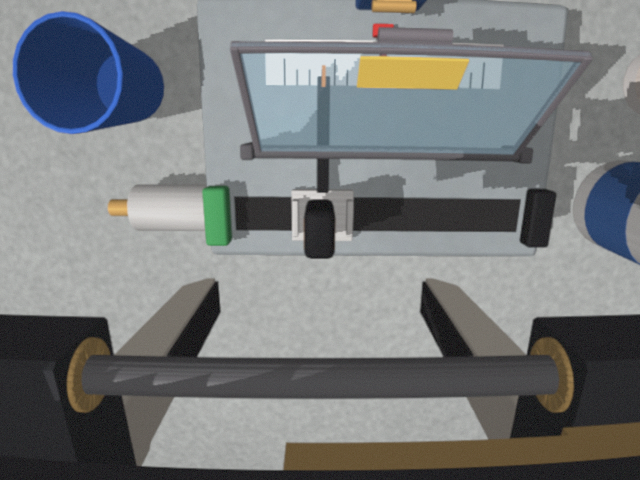

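The wrist view agrees with the fit: handle top about (319,232), pointer tip (323,72), red flag (383,31) and green block (216,216). Next I descend and pinch.

carry_out(moves=[{"jaw": 0.093,"dx": 0,"dy": 0,"dz": 0.045,"yaw": 0},{"jaw": 0.093,"dx": 0,"dy": 0,"dz": 0.045,"yaw": 0},{"jaw": 0.093,"dx": 0,"dy": 0,"dz": 0.03,"yaw": 0},{"jaw": 0.093,"dx": 0,"dy": 0,"dz": 0.0185,"yaw": 0},{"jaw": 0.06,"dx": 0,"dy": 0,"dz": 0,"yaw": 0},{"jaw": 0.03,"dx": 0,"dy": 0,"dz": 0,"yaw": 0},{"jaw": 0.01,"dx": 0,"dy": 0,"dz": 0,"yaw": 0},{"jaw": 0.01,"dx": 0,"dy": 0,"dz": 0,"yaw": 0}], grip_force=25)

```text
t: 3.2
tool_pos: [0.5122, 0.0108, 0.0812]
orientation: [3.134, -0.217, 0.003]
force: [-0.2, -0.4, -0.1]
opening: 0.0575
gripper_force: 0.0
```

```bash
python3 -c "
from h import *
import pickle
p=np.load('p.npy');m=pickle.load(open('w2.pkl','rb'))
for nm,uv,x,z in(('ptr',(323,66),60,58),('ptr',(322,80),48,58),('flag',(383,31),84,58)):
  f=ydet('wrist',p,np.array(uv),x,z,m);print(nm,f.x,f.fun)
goto(d2w(p,[-60,-27,79])[0],p)"
```

```text
ptr [50.08367098] [-0.00078744  0.25654035]
ptr [50.82380118] [-0.00663098  2.35255162]
flag [4.18803864] [-0.04963197  3.04353306]
t 3.2 tcp [0.5122 0.0108 0.0812] shift [-0.0008  0.0788  0.0022] yaw -3.1411 0.0005 q6 1.6304126233044356 F [-0.2 -0.4 -0.1] open 0.05747860963892696
 after yaw -3.141 [ 0.0008 -0.0788  0.0022]
 after yaw 0.001 [-0.0008  0.0788  0.0022]
tool z [ 0.002 -0.    -1.   ]
```

carry_out(moves=[{"jaw": 0.01,"dx": 0,"dy": 0,"dz": 0,"yaw": 0},{"jaw": 0.01,"dx": 0,"dy": 0,"dz": 0,"yaw": 0},{"jaw": 0.01,"dx": 0,"dy": 0,"dz": 0,"yaw": 0},{"jaw": 0.01,"dx": 0,"dy": 0,"dz": 0,"yaw": 0},{"jaw": 0.01,"dx": 0,"dy": 0,"dz": 0,"yaw": 0},{"jaw": 0.01,"dx": 0,"dy": 0,"dz": 0,"yaw": 0}])

```text
t: 3.95
tool_pos: [0.5113, 0.0109, 0.0801]
orientation: [-3.134, 0.218, 0.0]
force: [-0.1, 0.5, 0.4]
opening: 0.022
gripper_force: 25.0
```

carry_out(moves=[{"jaw": 0.01,"dx": 0,"dy": 0.01,"dz": 0,"yaw": 0},{"jaw": 0.01,"dx": 0,"dy": 0.0115,"dz": 0,"yaw": 0},{"jaw": 0.01,"dx": 0,"dy": 0.0115,"dz": 0,"yaw": 0},{"jaw": 0.01,"dx": 0,"dy": 0.0115,"dz": 0,"yaw": 0},{"jaw": 0.01,"dx": 0,"dy": 0.0115,"dz": 0,"yaw": 0},{"jaw": 0.01,"dx": 0,"dy": 0.0115,"dz": 0,"yaw": 0},{"jaw": 0.01,"dx": 0,"dy": 0.0115,"dz": 0,"yaw": 0},{"jaw": 0.01,"dx": 0,"dy": 0.002,"dz": 0,"yaw": 0}])

```text
t: 4.95
tool_pos: [0.4997, -0.0698, 0.0801]
orientation: [-3.133, 0.219, 0.001]
force: [-0.6, 6.0, 1.2]
opening: 0.0221
gripper_force: 25.0
```

carry_out(moves=[{"jaw": 0.01,"dx": 0,"dy": 0,"dz": 0,"yaw": 0},{"jaw": 0.01,"dx": 0,"dy": 0,"dz": 0,"yaw": 0},{"jaw": 0.01,"dx": 0,"dy": 0,"dz": 0,"yaw": 0}])

```text
t: 5.32
tool_pos: [0.4998, -0.0696, 0.0801]
orientation: [3.134, -0.218, -0.001]
force: [-5.9, -0.4, 3.3]
opening: 0.0217
gripper_force: 25.0
```

```bash
python3 -c "
from h import *
import cv2,pickle
p=np.load('p.npy');goto(d2w(p,[-60,8,80])[0],p)
for n in('wrist','scene'):
  pickle.dump(camera_model(n),open(n+'3.pkl','wb'));cv2.imwrite('pics/'+n+'3.png',read_camera(n)[:,:,::-1])
a=cv2.imread('pics/scene3.png')[190:360,170:385];b=cv2.resize(a,None,fx=2.8,fy=2.8,interpolation=cv2.INTER_CUBIC)
w=cv2.imread('pics/wrist3.png')[:240];w=cv2.resize(w,(b.shape[1],int(240*b.shape[1]/640)))
cv2.imwrite('pics/c3.png',b[:480])
"
```

```text
t 5.325 tcp [ 0.4998 -0.0696  0.0801] shift [ 0.0004 -0.0376  0.    ] yaw -3.1411 0.0005 q6 1.4701697103712859 F [-5.9 -0.4  3.3] open 0.02174782484146766
 after yaw -3.141 [-0.0004  0.0376  0.    ]
 after yaw 0.0 [ 0.0004 -0.0376  0.    ]
tool z [-0.001 -0.    -1.   ]
```

View pics/wrist3.png

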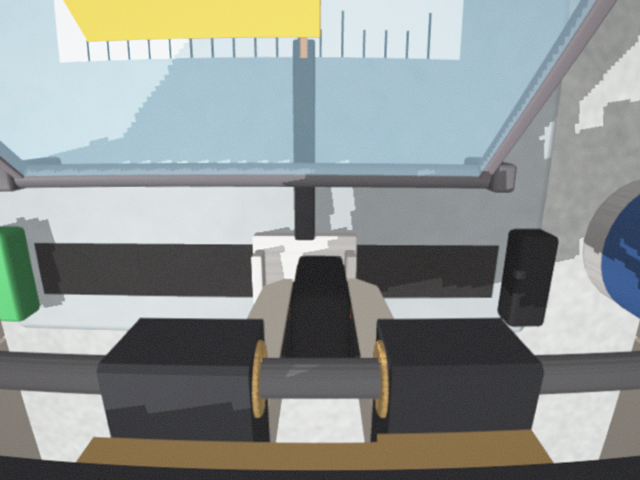

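Pointer arm at u about 304 on the black side of the flag. I'll measure it, then come up from there.

```bash
python3 -c "
from h import *
import pickle
p=np.load('p.npy');m=pickle.load(open('wrist3.pkl','rb'))
f=ydet('wrist',p,np.array((304,50)),54,58,m);print(f.x,f.fun)
s=read_state();c,k=np.cos(p[2]),np.sin(p[2]);d=s['tool_pos'][:2]-p[:2];print(c*d[0]+k*d[1],-k*d[0]+c*d[1])"
```

```text
[-21.6524404] [ -0.02519862 -14.47971987]
-0.06032775381700119 -0.029450799363754686
```

carry_out(moves=[{"jaw": 0.01,"dx": 0,"dy": -0.007,"dz": 0,"yaw": 0},{"jaw": 0.01,"dx": 0,"dy": -0.007,"dz": 0,"yaw": 0},{"jaw": 0.01,"dx": 0,"dy": -0.007,"dz": 0,"yaw": 0},{"jaw": 0.01,"dx": 0,"dy": -0.007,"dz": 0,"yaw": 0},{"jaw": 0.01,"dx": 0,"dy": -0.006,"dz": 0,"yaw": 0},{"jaw": 0.01,"dx": 0,"dy": -0.004,"dz": 0,"yaw": 0},{"jaw": 0.01,"dx": 0,"dy": -0.0025,"dz": 0,"yaw": 0},{"jaw": 0.01,"dx": 0,"dy": 0,"dz": 0,"yaw": 0}])

```text
t: 6.42
tool_pos: [0.5056, -0.0296, 0.08]
orientation: [3.133, -0.217, -0.001]
force: [-5.0, -2.1, 2.8]
opening: 0.0218
gripper_force: 25.0
```

```bash
python3 -c "
from h import *
import cv2,pickle
p=np.load('p.npy')
s=read_state();c,k=np.cos(p[2]),np.sin(p[2]);d=s['tool_pos'][:2]-p[:2];print(s['force'],c*d[0]+k*d[1],-k*d[0]+c*d[1])
out=[]
for n,(r0,r1,c0,c1) in dict(wrist=(0,240,100,500),scene=(240,330,220,340)).items():
  pickle.dump(camera_model(n),open(n+'4.pkl','wb'));im=read_camera(n)[:,:,::-1];cv2.imwrite('pics/'+n+'4.png',im)
  out.append(cv2.resize(im[r0:r1,c0:c1],(400,240 if n=='wrist' else 300),interpolation=cv2.INTER_CUBIC))
cv2.imwrite('pics/c4.png',np.vstack(out))
"
```

```text
[-5.01890754 -2.14312591  2.83869605] -0.060178093350158585 0.010802178600014398
```

View pics/c4.png

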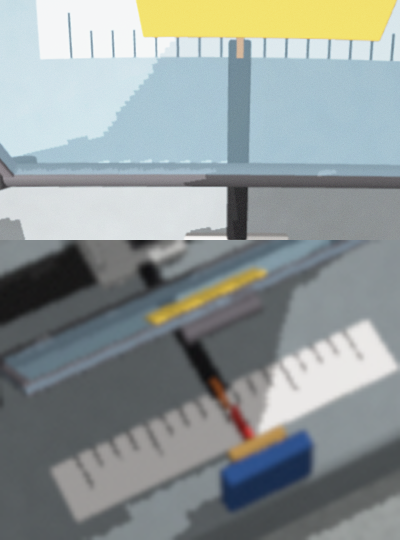

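The pointer reads about 1.5 mm short of the flag: in the crop, the orange tip is at (226,403) and the flag tip at (230,405). I'll nudge it, hold, release and lift.

carry_out(moves=[{"jaw": 0.01,"dx": 0,"dy": -0.0015,"dz": 0,"yaw": 0},{"jaw": 0.01,"dx": 0,"dy": 0,"dz": 0,"yaw": 0},{"jaw": 0.01,"dx": 0,"dy": 0,"dz": 0,"yaw": 0},{"jaw": 0.01,"dx": 0,"dy": 0,"dz": 0,"yaw": 0},{"jaw": 0.03,"dx": 0,"dy": 0,"dz": 0,"yaw": 0},{"jaw": 0.05,"dx": 0,"dy": 0,"dz": 0,"yaw": 0},{"jaw": 0.06,"dx": 0,"dy": 0,"dz": 0,"yaw": 0},{"jaw": 0.06,"dx": 0,"dy": 0,"dz": 0,"yaw": 0}])

```text
t: 7.52
tool_pos: [0.5062, -0.0277, 0.0802]
orientation: [-3.134, 0.217, -0.0]
force: [-0.3, -0.8, -0.5]
opening: 0.0554
gripper_force: 0.0
```

carry_out(moves=[{"jaw": 0.06,"dx": 0,"dy": 0,"dz": -0.03,"yaw": 0},{"jaw": 0.06,"dx": 0,"dy": 0,"dz": -0.04,"yaw": 0},{"jaw": 0.06,"dx": 0,"dy": 0,"dz": -0.04,"yaw": 0},{"jaw": 0.03,"dx": 0,"dy": 0,"dz": -0.01,"yaw": 0},{"jaw": 0.0,"dx": 0,"dy": 0,"dz": 0,"yaw": 0},{"jaw": 0.0,"dx": 0,"dy": 0,"dz": 0,"yaw": 0},{"jaw": 0.0,"dx": 0,"dy": 0,"dz": 0,"yaw": 0},{"jaw": 0.0,"dx": 0,"dy": 0,"dz": 0,"yaw": 0}])

```text
t: 8.52
tool_pos: [0.5055, -0.0277, 0.1991]
orientation: [-3.134, 0.218, 0.003]
force: [0.5, 0.5, -0.0]
opening: 0.0146
gripper_force: 0.0
```

```bash
python3 -c "
from h import *
import cv2,pickle
p=np.load('p.npy')
goto(d2w(p,[47,0,175])[0],p)
out=[]
for n,(r0,r1,c0,c1) in dict(wrist=(0,260,100,500),scene=(240,330,220,340)).items():
  pickle.dump(camera_model(n),open(n+'5.pkl','wb'));im=read_camera(n)[:,:,::-1]
  out.append(cv2.resize(im[r0:r1,c0:c1],(400,260 if n=='wrist' else 300),interpolation=cv2.INTER_CUBIC))
cv2.imwrite('pics/c5.png',np.vstack(out))
"
```

```text
t 8.525 tcp [ 0.5055 -0.0277  0.1991] shift [0.1076 0.0127 0.0239] yaw -3.1412 0.0004 q6 1.5534411371733077 F [ 0.5  0.5 -0. ] open 0.014575009666261327
 after yaw -3.141 [-0.1076 -0.0127  0.0239]
 after yaw 0.0 [0.1076 0.0127 0.0239]
tool z [-0.002  0.    -1.   ]
```

View pics/c5.png

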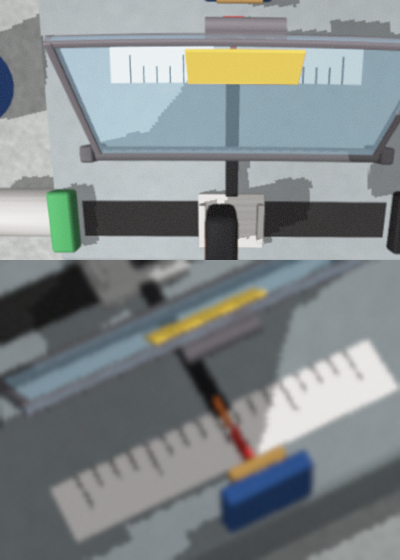

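Pointer and flag line up in both views (wrist crop 232 vs 234), and the handle sits on the green side (221). Now the pad.

carry_out(moves=[{"jaw": 0,"dx": 0.035,"dy": 0.004,"dz": 0,"yaw": 0},{"jaw": 0,"dx": 0.035,"dy": 0.004,"dz": 0,"yaw": 0},{"jaw": 0,"dx": 0.0336,"dy": 0.0047,"dz": 0,"yaw": 0},{"jaw": 0,"dx": 0,"dy": 0,"dz": 0.034,"yaw": 0},{"jaw": 0,"dx": 0.003,"dy": 0,"dz": 0.01,"yaw": 0},{"jaw": 0,"dx": 0,"dy": 0,"dz": 0.01,"yaw": 0},{"jaw": 0,"dx": 0.007,"dy": 0,"dz": 0.007,"yaw": 0},{"jaw": 0,"dx": 0.007,"dy": 0,"dz": 0.007,"yaw": 0}])

```text
t: 9.62
tool_pos: [0.6237, -0.057, 0.1318]
orientation: [-3.134, 0.218, 0.001]
force: [-0.9, 0.7, -0.3]
opening: 0.0003
gripper_force: 0.3
```

carry_out(moves=[{"jaw": 0,"dx": 0.005,"dy": 0,"dz": 0.007,"yaw": 0},{"jaw": 0,"dx": 0.004,"dy": 0,"dz": 0.007,"yaw": 0},{"jaw": 0,"dx": 0.004,"dy": 0,"dz": 0.011,"yaw": 0},{"jaw": 0,"dx": 0.003,"dy": 0,"dz": 0.008,"yaw": 0},{"jaw": 0,"dx": 0,"dy": 0,"dz": 0,"yaw": 0}])

```text
t: 10.25
tool_pos: [0.6393, -0.0592, 0.0984]
orientation: [-3.134, 0.218, 0.002]
force: [-3.5, 0.5, 1.7]
opening: 0.0001
gripper_force: 1.0
```

```bash
python3 -c "
from h import *
p=np.load('p.npy');goto(d2w(p,[77,0,86])[0],p)"
```

```text
t 10.25 tcp [ 0.6393 -0.0592  0.0984] shift [0.0006 0.0001 0.0124] yaw -3.1412 0.0004 q6 1.5373753766164275 F [-3.5  0.5  1.7] open 7.461900480471137e-05
 after yaw -3.141 [-0.0006 -0.0001  0.0124]
 after yaw 0.0 [0.0006 0.0001 0.0124]
tool z [-0.001  0.    -1.   ]
```

carry_out(moves=[{"jaw": 0,"dx": 0,"dy": 0,"dz": 0.004,"yaw": 0},{"jaw": 0,"dx": 0,"dy": 0,"dz": 0.004,"yaw": 0},{"jaw": 0,"dx": 0,"dy": 0,"dz": 0.003,"yaw": 0},{"jaw": 0,"dx": 0,"dy": 0,"dz": 0.001,"yaw": 0},{"jaw": 0,"dx": 0,"dy": 0,"dz": 0,"yaw": 0}])

```text
t: 10.88
tool_pos: [0.6395, -0.0592, 0.087]
orientation: [-3.134, 0.218, 0.0]
force: [0.4, 0.4, -0.4]
opening: 0.0002
gripper_force: 0.0
```

carry_out(moves=[{"jaw": 0,"dx": 0,"dy": 0,"dz": 0.001,"yaw": 0},{"jaw": 0,"dx": 0,"dy": 0,"dz": 0.001,"yaw": 0},{"jaw": 0,"dx": 0,"dy": 0,"dz": 0.001,"yaw": 0},{"jaw": 0,"dx": 0,"dy": 0,"dz": 0,"yaw": 0}])

```text
t: 11.38
tool_pos: [0.6398, -0.0593, 0.0866]
orientation: [3.134, -0.217, 0.001]
force: [-9.4, 1.7, 16.1]
opening: 0.001
gripper_force: 8.1
```

carry_out(moves=[{"jaw": 0,"dx": 0,"dy": 0,"dz": -0.01,"yaw": 0},{"jaw": 0,"dx": 0,"dy": 0,"dz": -0.04,"yaw": 0},{"jaw": 0,"dx": 0,"dy": 0,"dz": -0.05,"yaw": 0},{"jaw": 0,"dx": -0.05,"dy": 0,"dz": -0.03,"yaw": 0},{"jaw": 0,"dx": -0.05,"dy": 0,"dz": 0,"yaw": 0},{"jaw": 0,"dx": 0,"dy": 0,"dz": 0,"yaw": 0},{"jaw": 0,"dx": 0,"dy": 0,"dz": 0,"yaw": 0}])

```text
t: 12.25
tool_pos: [0.5411, -0.0455, 0.2147]
orientation: [3.134, -0.218, 0.002]
force: [0.0, 0.1, -0.9]
opening: -0.0001
gripper_force: 0.0
```

```bash
python3 -c "
from h import *
import cv2
p=np.load('p.npy');goto(d2w(p,[77,0,86])[0],p)
m=camera_model('wrist')
for P in((60,4.3,58),(64,4.3,58),(77,0,86),(-60,12.3,122)):print(P,proj('wrist',d2w(p,P),m).round(1))
out=[]
for n,(r0,r1,c0,c1) in dict(wrist=(0,260,100,500),scene=(190,340,170,370)).items():
  im=read_camera(n)[:,:,::-1]
  out.append(cv2.resize(im[r0:r1,c0:c1],(400,260 if n=='wrist' else 300),interpolation=cv2.INTER_CUBIC))
cv2.imwrite('pics/c6.png',np.vstack(out))
"
```

```text
t 12.25 tcp [ 0.5411 -0.0455  0.2147] shift [0.0995 0.     0.1288] yaw -3.1412 0.0004 q6 1.5311685631069325 F [ 0.   0.1 -0.9] open -0.00012059350131952442
 after yaw -3.141 [-0.0995 -0.      0.1288]
 after yaw 0.0 [0.0995 0.     0.1288]
tool z [ 0.002 -0.    -1.   ]
(60, 4.3, 58) [[315.5 116.4]]
(64, 4.3, 58) [[315.4 111.1]]
(77, 0, 86) [[321.1  90.8]]
(-60, 12.3, 122) [[303.5 289.9]]
```

View pics/c6.png

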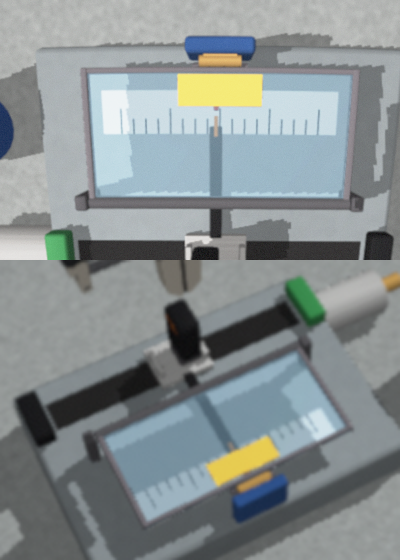

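The cover lies flat under the catch, with the pad at the predicted (221,90) in the crop. The pointer is at 216 and the flag at 215–216, and the handle is on the green side. Handing in.

```bash
python3 -c "
from plant import *
print(close_job())"
```

```text
the job is handed in; nothing more can be done
None
```

I set the pointer level with the flag from the black-block side with the play taken up towards green, pressed the cover shut past its catch, let go, and handed in at about 12 s; the hand-in gave no verdict.

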